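# Feed the paint rack past the drop gate

### The job

With one fingertip press the yellow pedal bar down so that the red gate drops out of the chute, and keep it down while you push the blue paint rack along the chute from behind, past the gate and up to the black end stop; the gate must not touch the rack on the way. Then let the pedal go, so that the gate springs up again behind the rack, and back away. Push only: do not lift or carry the rack, and leave the bottles, brush and other things around it where they are.

Things in the scene. Friction and masses are not known exactly. Their poses are not given: they have to be found in the camera images.
- chute: Fixed feed chute: aluminium floor between two low steel rails, open above. Origin on the table top under the gate, on the centre line; y = the way the rack is to travel, x = sideways towards the yellow pedal, z up. In this frame (mm): floor top at z 50, y -225 (open end) to 132; rails 4 thick, 74 apart inside (x -37 to 37), tops at z 62; the gate crosses at y -4 to 4, x -22 to 30.
- stop (a point): Foot of the black end stop's face, on the chute floor and centre line (chute frame: y 132, z 50 mm). The stop is 82 mm wide and 40 high; behind it stands a grey labeller housing, 100 x 100 mm, y 142 to 242, top at z 103 above the table.
- hinge (a point): Middle of the gate lever's hinge axis, which lies along the chute's y (chute frame: x -75, z 64 mm), between two grey posts (x -85 to -65, y -20 to 20, top at z 74).
- gate (a joint): Angle of the red gate lever (rad): 0 = gate up and shut, 0.30 = pedal fully down on its stop. Pedal and gate go down together. Shut, the gate's sloping top stands 12 to 28 mm above the chute floor; from 0.22 on it lies wholly below the floor. The spring takes about 3 N on the pedal at first, 7 N fully down, and shuts the gate when let go. Pushing the rack against the gate does not open it.
- pedal (a point): Middle of the top face of the yellow pedal bar on the gate lever, a plate 34 mm wide (across the chute), 230 long (along it), 6 thick, beside the chute. Chute frame (mm): it runs from y -185 to 45, the point at y -70; shut, the point is at x 62, z 111, the plate tilted 0.30 rad with its outer edge higher; fully down it is level at x 70, z 68. A fingertip can slide along it while keeping it down.
- rack: The loose blue paint rack, a block 66 wide (x), 100 long (y), 44 mm high with six small capped bottles fixed in its top, 62 mm high overall; 0.25 to 0.5 kg. Origin at the centre of its underside, axes within 2 degrees of the chute's at the start. It starts in the chute short of the gate, and against the end stop its origin is at y 82 mm in the chute's frame.
- rack_back (a point): Centre of the rack's upright rear face, the face to push on (66 mm wide, 44 mm high), 22 mm above the chute floor.
- dropper: A small amber dropper bottle, 36 mm across, 75 high, on the table outside the pedal; origin at its underside. To be left alone.
- jar: A clear jar, 60 mm across, 70 high, on the table outside the pedal; origin at its underside. To be left alone.
- glue: A white glue bottle, 48 mm across, 105 high, on the table on the pedal side near the far end; origin at its underside. To be left alone.
- candle: An orange cylinder (candle), 44 mm across, 100 high, on the table on the hinge side; origin at its underside. To be left alone.
- brush: A paint brush 180 mm long lying on the table beyond the bottles; origin at its underside. To be left alone.
- cup: A white cup 76 mm across, 90 high; origin at its underside. To be left alone.
- varnish: A varnish bottle 52 mm across, 120 high; origin at its underside. To be left alone.

How it is judged:
By the outcome, as a careful person would: the job done as asked, in the order asked, and still so for the second after the job is handed in, with the robot touching nothing.
It also fails if it takes over 40 s, if anything falls off the work surface, if the arm or the gripper's body presses on something with over 40 N, if the wrist force passes 120 N, or if a joint passes its speed limit or range.

### The arm

A 6-joint arm with a two-finger parallel gripper is mounted at the origin on the work surface. World frame = base frame: x ahead of the robot, y to its left, z up, the work surface at z = 0. Lengths are in m, angles in rad, forces in N, time in s.
With the tool pointing down it reaches from about 0.375 to 0.825 m from the base axis. Payload 5.5 kg.
Tool frame: the origin (TCP) lies on the centre line of the jaws, within the pads' length; the fingertips stand 17 mm ahead of it and the grasp point (between the pads) lies 2 mm behind it; z points along the fingers, y is the line along which they close (so a half turn about z gives the same grasp; the last joint's range is limited). The gripper opens to 85 mm and grips with 20 to 120 N. Pads are 22 mm wide; open, the fingers measure 114 mm over their backs; the gripper's body (76 mm by 85 mm) begins 54 mm behind the grasp point. The pads swing forward as they close: fully open they stand 13 mm farther back than shut.
Start: joints at [1.306, 0.314, -0.047, 1.21, 0, 1.571], TCP at [0.157, 0.579, 0.248] pointing down, gripper open.
Joint ranges: [-2.67, 2.67], [-0.69, 1.73], [-1.03, 1.25], [-2.08, 2.16], [-1.42, 1.45], [-3.14, 3.14]. Speed limits (rad/s): [2.39, 2.39, 3.01, 3.14, 3.14, 3.14].

### API

Orientations are given as [roll, pitch, yaw] about the fixed x, y, z axes, in that order (R = Rz(yaw) Ry(pitch) Rx(roll)).
In Python, from rig import arm gives the robot as it stands.
- The arm moves only by the tool carry_out, never from a script. Its argument "series" is a list of rows, each an object of numbers: "dx", "dy", "dz": the shift along the tool's x, y, z in mm; "rx", "ry", "rz": the turn, a rotation vector about the tool's x, y, z in rad. In form: [{"dx": .., "dy": .., "dz": .., "rx": .., "ry": .., "rz": ..}, ...]. A call has exactly 5 rows; each row shifts and turns the commanded pose from where the row before left it, along the tool's axes as they then stand; what a row does not reach is not made up. A row lasts 1/12 s, in which the tool goes at most 41.7 mm and 7.16 degrees, less where a joint would pass 70% of its speed; a pose out of reach is approached as far as the arm can. A call is refused whole if a number of a shift passes 41.7 or a number of a turn 0.125, either way. A call with a gripper value outside its range is refused whole. "fingers" is the closure, from 0 (fully open) to 1 (shut), set as the call begins (left out, the last holds). The fingers move at their own pace and stop on an object; the grip force is fixed at half the most. Time passes only in rows, so rows that do not move let the fingers close, or fill a call up. It gives the time, the measured TCP pose, the force, the opening and the grip force at its end, in the units of the state.
- arm.observe(): the state, without advancing time (a new reading comes with each control period).
- arm.grab_frame(name): name is "scene" or "top" or "wrist"; returns the picture (480x640x3 uint8, blue, green, red); there is no depth.
- arm.camera_params(name): a dict with "camera_matrix" (3x3 intrinsics, pixels), "position" and "rotation" of the camera in the world; the wrist camera has in their place "hand_eye" (4x4, takes a point from camera to tool coordinates, whose origin is the TCP and whose axes are the flange's). Camera axes: x right, y down, z forward; pixel columns grow to the right and rows downward; lengths in m; the calibration is good to about 2 mm. A picture is of the moment at which its call begins: read the wrist's pose just before it. camera_params takes no time and is no camera call.
- arm.hand_in(): hands the job in; it is judged then, once.
The state is a dict: "time_s": time; "qpos": joint angles; "joint_velocities": joint speeds; "joint_torque": joint torques, N m; "position": TCP position; "tcp_rot": TCP orientation; "contact_force": force on the tool from outside, world axes, zero at the start; "moment": the same for the moment, N m; "gripper_width": finger opening in m; "grip_force": force on a finger pad.
Only numpy, scipy, OpenCV 4.12 (cv2) and the standard library are available. Lean on these libraries where they do the work, as an engineer would, in place of code of your own. Each camera call takes 0.05 s, during which the arm holds its last target. There are 200 camera calls.

## Working session

There is one attempt and no reset: what is moved stays moved. The work goes in short steps, Python scripts to look and compute and a tool call to move; the robot and the scene stay as the last step left them, time stands still between calls to the robot, and variables do not carry over. Pictures are saved under pics/ and viewed, at most 10 in all, crops included, and the job is handed in when it is done.

Besides the shell and the picture viewer there is one more tool, called after "Call:" as name([rows], argument=value, ...), one row to a line, values as JSON. carry_out: Moves the arm, as the interface text tells. Its arguments: {"type":"object","properties":{"series":{"type":"array"},"fingers":{"type":"number"}},"required":["series"]}

```bash
mkdir -p pics; ls; python3 - <<'E'
from rig import arm
import cv2
print(arm.observe())
for n in("scene","top"):
    cv2.imwrite(f"pics/{n}0.png",arm.grab_frame(n)); print(n,arm.camera_params(n))
print(arm.camera_params("wrist"))
E
```

```text
pics
{'time_s': 0.0, 'qpos': array([ 1.30596867e+00,  3.14269561e-01, -4.80838241e-02,  1.21019611e+00,
       -1.79650179e-05,  1.57079987e+00]), 'joint_velocities': array([-0.00079574, -0.00091269, -0.00016687, -0.00158286, -0.00050104,
        0.00085328]), 'joint_torque': array([-2.47869073e-03, -5.39587998e+01,  3.39751625e+01,  1.88387028e-02,
       -4.05979854e-04,  5.97504553e-06]), 'position': array([0.1569065 , 0.57854751, 0.24740636]), 'tcp_rot': array([-3.13983948e+00,  1.79711945e-05,  2.87676149e+00]), 'contact_force': array([-0.87232631, -0.31295832,  0.03697433]), 'moment': array([ 0.0130643 , -0.03208875, -0.0316291 ]), 'grip_force': 0.0, 'gripper_width': 0.08535984986692212}
scene {'camera_matrix': array([[461.33096013,   0.        , 322.41348487],
       [  0.        , 461.33096013, 239.27536097],
       [  0.        ,   0.        ,   1.        ]]), 'position': array([1.51483161, 0.45270589, 0.74933187]), 'rotation': array([-2.12339787,  0.01920557,  1.97909853])}
top {'camera_matrix': array([[477.41376578,   0.        , 316.48308618],
       [  0.        , 477.41376578, 241.62655076],
       [  0.        ,   0.        ,   1.        ]]), 'position': array([0.31354725, 0.02461762, 1.22218811]), 'rotation': array([-2.90657024e+00,  2.15144320e-03, -1.50282424e+00])}
{'camera_matrix': array([[388.15419068,   0.        , 318.78217234],
       [  0.        , 388.15419068, 241.70585999],
       [  0.        ,   0.        ,   1.        ]]), 'hand_eye': array([[ 9.36601847e-04, -9.54366578e-01, -2.98636163e-01,
         7.58916827e-02],
       [ 9.99999091e-01,  6.04110167e-04,  1.20567596e-03,
        -1.69339921e-04],
       [-9.70247697e-04, -2.98637020e-01,  9.54366276e-01,
        -1.25802265e-01],
       [ 0.00000000e+00,  0.00000000e+00,  0.00000000e+00,
         1.00000000e+00]])}
```

View pics/top0.png

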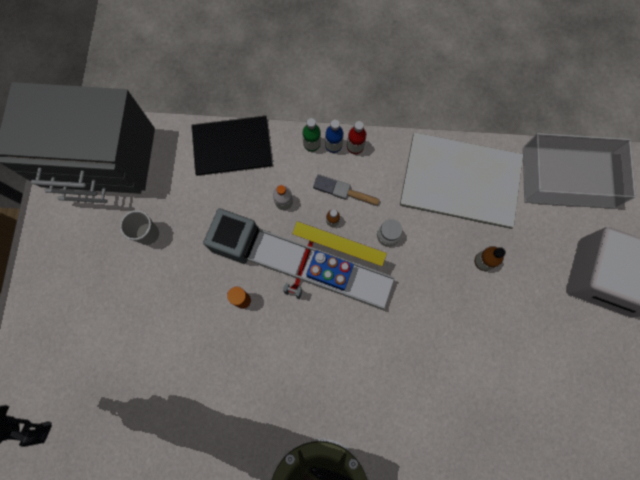

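View pics/scene0.png

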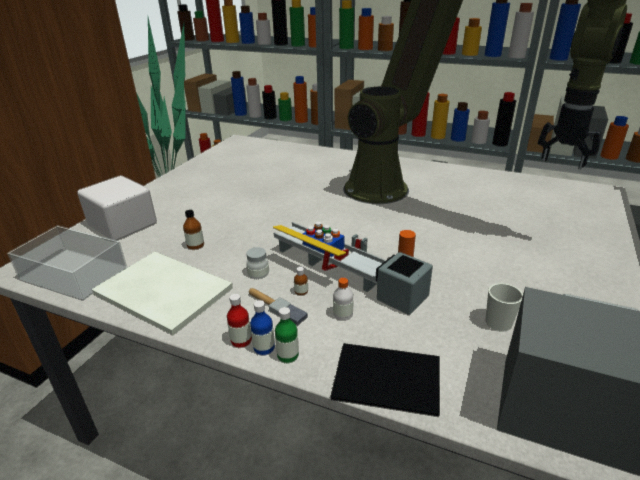

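Top view: the rack is at about (330,269), the red gate at (303,262), the labeller at (232,235), and the pedal runs from (295,228) to (385,258). The chute travels from right to left. I'll enlarge both views to pick points.

```bash
python3 - <<'E'
import cv2
a=cv2.imread("pics/top0.png")[185:325,200:400]; cv2.imwrite("pics/topc.png",cv2.resize(a,None,fx=4,fy=4,interpolation=cv2.INTER_CUBIC))
a=cv2.imread("pics/scene0.png")[205:325,260:440]; cv2.imwrite("pics/scenec.png",cv2.resize(a,None,fx=4.4,fy=4.4,interpolation=cv2.INTER_CUBIC))
E
```

```text
(no output)
```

View pics/topc.png

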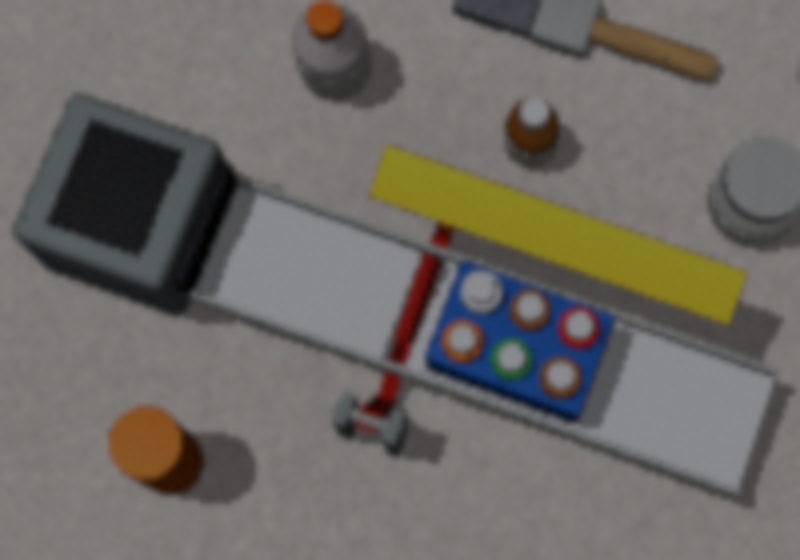

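View pics/scenec.png

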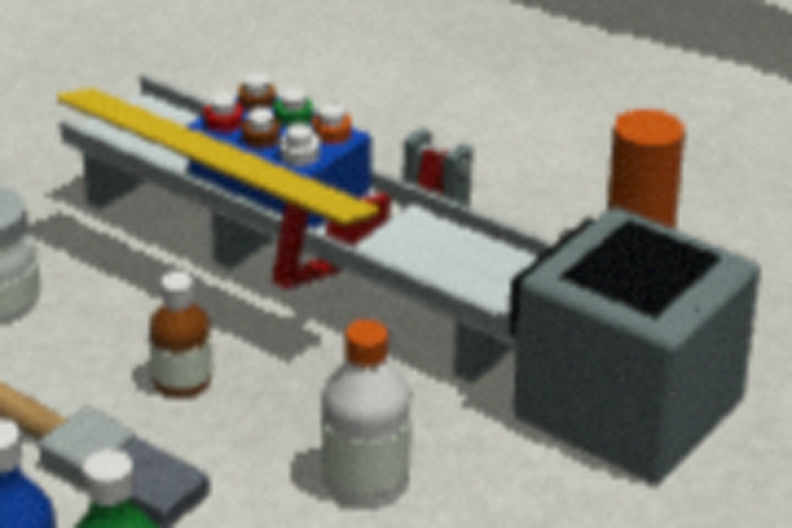

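Top crop: the labeller top, pedal corners and rail ends are clear; the rack top spans (460,260), (616,310), (430,355) and (585,405). The scene crop shows the same pedal and labeller corners. Next I'll fit the chute pose to both views.

```bash
cat > h.py <<'E'
import numpy as np, cv2
from scipy.spatial.transform import Rotation as R
from scipy.optimize import least_squares
from rig import arm
P={n:arm.camera_params(n) for n in("top","scene")}
def proj(n,X):
    c=P[n]; Rm=R.from_euler('xyz',c["rotation"]).as_matrix()
    p=(np.atleast_2d(X)-c["position"])@Rm@c["camera_matrix"].T
    return p[:,:2]/p[:,2:]
def place(q,X):
    X=np.atleast_2d(X)/1000.; c,s=np.cos(q[2]),np.sin(q[2])
    return np.c_[q[0]+c*X[:,0]-s*X[:,1], q[1]+s*X[:,0]+c*X[:,1], X[:,2]]
def unc(p,f,o): return (np.array(p,float)+.5)/f-.5+np.array(o)
E
python3 - <<'E'
from h import *
oc={"labP242":(50,242,103),"labP142":(50,142,103),"labH242":(-50,242,103),"labH142":(-50,142,103),"pO45":(78.2,45,116),"pI45":(45.8,45,106),"pO-185":(78.2,-185,116),"pI-185":(45.8,-185,106),"rP":(41,-225,62),"rH":(-41,-225,62)}
top={"labP242":(80,95),"labP142":(220,147),"labH242":(15,228),"labH142":(158,273),"pO45":(388,145),"pI45":(370,195),"pO-185":(747,272),"pI-185":(730,324),"rP":(778,373),"rH":(743,498)}
sc={"labP242":(668,348),"labH242":(760,268),"labP142":(515,282),"labH142":(612,210),"pO-185":(58,97),"pI-185":(97,88),"pO45":(342,222),"pI45":(380,210)}
obs=[("top",k,unc(v,4,(200,185))) for k,v in top.items()]+[("scene",k,unc(v,4.4,(260,205))) for k,v in sc.items()]
def res(q,l=obs): return np.concatenate([proj(n,place(q,oc[k]))[0]-v for n,k,v in l])
x0=[.55,0,.2]
for nm,l in(("both",obs),("top",obs[:10]),("scene",obs[10:])):
    s=least_squares(res,x0,args=(l,),loss="soft_l1"); print(nm,s.x.round(4))
    if nm=="both": q=s.x; print(res(q).reshape(-1,2).round(1).tolist())
np.save("q.npy",q)
# rack
rk=[((460,260),(33,50,94)),((616,311),(33,-50,94)),((583,406),(-33,-50,94)),((430,353),(-33,50,94))]
def rr(p):
    c,s_=np.cos(p[2]),np.sin(p[2]); o=[]
    for uv,X in rk:
        Y=(p[0]+c*X[0]-s_*X[1],p[1]+s_*X[0]+c*X[1],X[2]); o.append(proj("top",place(q,Y))[0]-unc(uv,4,(200,185)))
    return np.concatenate(o)
s=least_squares(rr,[0,-60,0]);print("rack chute",s.x.round(3),s.fun.round(1))
for y in(-130,20): print(y,place(q,(30,y,0)).round(4))
E
```

```text
both [ 0.5403  0.0763 -0.2964]
[[-1.6, -4.2], [0.9, -3.3], [-2.0, -0.4], [0.4, 2.8], [-0.1, -1.0], [-0.3, -0.3], [0.6, 0.5], [-0.2, 0.8], [0.2, -0.6], [-1.9, -0.5], [0.6, -0.4], [1.1, -1.6], [-0.6, -1.1], [-0.3, -2.3], [-0.3, -1.2], [-0.7, -0.6], [0.1, -0.8], [-0.5, -0.3]]
top [ 0.5389  0.0755 -0.29  ]
scene [ 0.5436  0.0783 -0.3054]
rack chute [ 1.5500e+00 -7.0623e+01  3.6000e-02] [ 0.3 -1.3  0.6 -0.9  0.3  1.1 -1.2  1. ]
-130 [[ 0.531  -0.0568  0.    ]]
20 [[0.5748 0.0867 0.    ]]
```

```bash
python3 - <<'E'
from h import *
oc={"pO45":(78.2,45,116),"pI45":(45.8,45,106),"pO-185":(78.2,-185,116),"pI-185":(45.8,-185,106),"rP":(41,-225,62),"rH":(-41,-225,62),"fP":(37,132,50),"stopP":(41,132,90)}
top={"pO45":(388,145),"pI45":(370,195),"pO-185":(747,272),"pI-185":(730,324),"rP":(778,373),"rH":(743,498)}
sc={"pO-185":(58,97),"pI-185":(97,88),"pO45":(342,222),"pI45":(380,210)}
obs=[("top",k,unc(v,4,(200,185))) for k,v in top.items()]+[("scene",k,unc(v,4.4,(260,205))) for k,v in sc.items()]
def res(q,l=obs): return np.concatenate([proj(n,place(q,oc[k]))[0]-v for n,k,v in l])
for nm,l in(("both",obs),("top",obs[:6]),("scene",obs[6:])):
    s=least_squares(res,[.55,0,-.3],args=(l,)); print(nm,s.x.round(4))
    if nm=="both": q=s.x; print(res(q).reshape(-1,2).round(1).tolist())
np.save("q.npy",q)
rk=[((460,260),(33,50,94)),((616,311),(33,-50,94)),((583,406),(-33,-50,94)),((430,353),(-33,50,94))]
def rr(p):
    c,s_=np.cos(p[2]),np.sin(p[2])
    return np.concatenate([proj("top",place(q,(p[0]+c*X[0]-s_*X[1],p[1]+s_*X[0]+c*X[1],X[2])))[0]-unc(uv,4,(200,185)) for uv,X in rk])
s=least_squares(rr,[0,-60,0]);print("rack chute",s.x.round(3),s.fun.round(1))
# overlay: project model to check
a=cv2.imread("pics/topc.png")
def L(X,Y,col):
    p=[tuple(np.int32(((proj("top",place(q,Z))[0]-(200,185))+.5)*4)) for Z in(X,Y)]; cv2.line(a,tuple(map(int,p[0])),tuple(map(int,p[1])),col,1)
for x in(-37,37): L((x,-225,50),(x,132,50),(255,0,255))
L((-22,-4,72),(30,-4,72),(0,255,255));L((-22,4,72),(30,4,72),(0,255,255))
for y in(132,): L((-41,y,90),(41,y,90),(0,255,0));L((-37,y,50),(37,y,50),(0,255,0))
for y in(142,242): L((-50,y,103),(50,y,103),(255,255,0))
for x in(-50,50): L((x,142,103),(x,242,103),(255,255,0))
yb=s.x[1]-50; L((-33,yb,94),(33,yb,94),(255,255,255));L((-33,yb+100,94),(33,yb+100,94),(255,255,255))
cv2.imwrite("pics/ov.png",a)
E
```

```text
both [ 0.5394  0.0762 -0.2894]
[[-0.3, -0.6], [-0.4, 0.1], [0.6, 0.3], [-0.1, 0.7], [0.4, -0.9], [-1.5, -0.7], [-0.4, -1.1], [-0.8, -0.5], [0.4, -1.0], [-0.3, -0.5]]
top [ 0.5386  0.0756 -0.2865]
scene [ 0.5433  0.0787 -0.2992]
rack chute [ 1.9020e+00 -7.0211e+01  2.9000e-02] [ 0.3 -1.3  0.6 -0.9  0.3  1.1 -1.2  1. ]
```

View pics/ov.png

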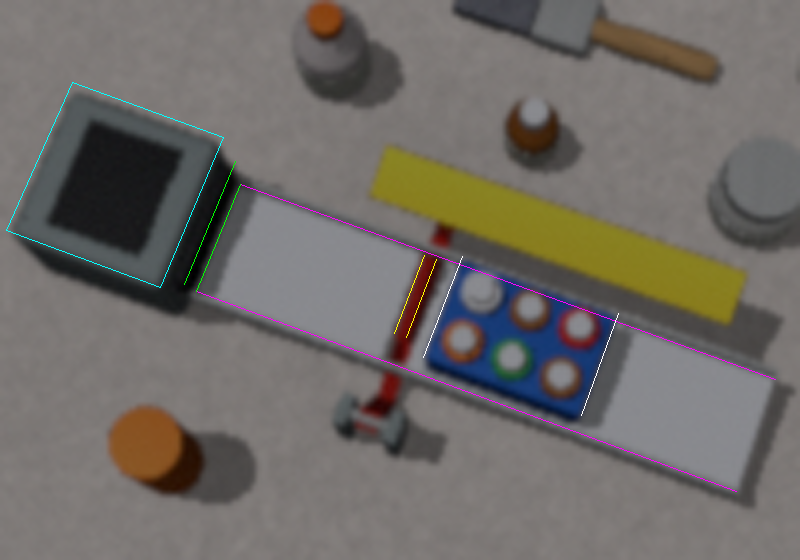

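The overlay fits to within a few mm. Gate lines sit on the red gate, and the rack's rear is at chute y ≈ -120. Plan: pedal finger at chute x ≈ 67 and pusher finger at x ≈ -7 with about 60 mm opening, so tool y = chute x and tool x = chute y.

```bash
cat >> h.py <<'E'
def status(o=None):
    """TCP in chute frame (mm), yaw error, force in chute frame"""
    o=o or arm.observe(); q=np.load("q.npy"); c,s=np.cos(q[2]),np.sin(q[2]); M=np.array([[c,s],[-s,c]])
    p=M@(o["position"][:2]-q[:2])*1000; f=M@o["contact_force"][:2]
    print("t %.2f chute xyz %.1f %.1f %.1f  rot"%(o["time_s"],*p,o["position"][2]*1000),o["tcp_rot"].round(3),"yawerr %.4f"%(o["tcp_rot"][2]-(np.pi/2+q[2])),"F",f.round(1),o["contact_force"][2].round(1),"w %.1f grip %.1f"%(o["gripper_width"]*1000,o["grip_force"]))
E
python3 - <<'E'
from h import *
o=arm.observe(); q=np.load("q.npy"); p=o["position"].copy(); yaw=o["tcp_rot"][2]
g=place(q,(30,-145,0))[0]; g[2]=.2; y1=np.pi/2+q[2]; print(g,y1); N=20; d=(g-p)/N*1000; dy=(y1-yaw)/N
for i in range(N):
    c,s=np.cos(yaw),np.sin(yaw); print(i,(d@np.array([c,s,0])).round(1),(d@np.array([s,-c,0])).round(1),(-d[2]).round(1),(-dy).round(4)); yaw+=dy
E
```

```text
[ 0.52671881 -0.07136958  0.2       ] 1.281358083329474
0 -26.4 -26.5 2.4 0.0798
1 -28.4 -24.3 2.4 0.0798
2 -30.2 -22.0 2.4 0.0798
3 -31.9 -19.5 2.4 0.0798
4 -33.3 -16.9 2.4 0.0798
5 -34.6 -14.2 2.4 0.0798
6 -35.6 -11.4 2.4 0.0798
7 -36.4 -8.5 2.4 0.0798
8 -37.0 -5.6 2.4 0.0798
9 -37.3 -2.6 2.4 0.0798
10 -37.4 0.3 2.4 0.0798
11 -37.2 3.3 2.4 0.0798
12 -36.9 6.3 2.4 0.0798
13 -36.2 9.2 2.4 0.0798
14 -35.4 12.0 2.4 0.0798
15 -34.3 14.8 2.4 0.0798
16 -33.0 17.5 2.4 0.0798
17 -31.5 20.1 2.4 0.0798
18 -29.8 22.5 2.4 0.0798
19 -27.9 24.8 2.4 0.0798
```

Call:
carry_out([
  {"dx": -26.4, "dy": -26.5, "dz": 0, "rx": 0, "ry": 0, "rz": 0.08},
  {"dx": -28.4, "dy": -24.3, "dz": 0, "rx": 0, "ry": 0, "rz": 0.08},
  {"dx": -30.2, "dy": -22, "dz": 0, "rx": 0, "ry": 0, "rz": 0.08},
  {"dx": -31.9, "dy": -19.5, "dz": 0, "rx": 0, "ry": 0, "rz": 0.08},
  {"dx": -33.3, "dy": -16.9, "dz": 0, "rx": 0, "ry": 0, "rz": 0.08},
], fingers=0.3)

```text
time_s: 0.52
position: [0.2497, 0.4149, 0.2478]
tcp_rot: [-3.141, 0.0, 2.473]
contact_force: [0.4, -0.1, 0.9]
gripper_width: 0.0602
grip_force: 0.0
```

Call:
carry_out([
  {"dx": -34.6, "dy": -14.2, "dz": 0, "rx": 0, "ry": 0, "rz": 0.08},
  {"dx": -35.6, "dy": -11.4, "dz": 0, "rx": 0, "ry": 0, "rz": 0.08},
  {"dx": -36.4, "dy": -8.5, "dz": 0, "rx": 0, "ry": 0, "rz": 0.08},
  {"dx": -37, "dy": -5.6, "dz": 0, "rx": 0, "ry": 0, "rz": 0.08},
  {"dx": -37.3, "dy": -2.6, "dz": 0, "rx": 0, "ry": 0, "rz": 0.08},
])

```text
time_s: 0.93
position: [0.342, 0.2523, 0.2482]
tcp_rot: [-3.141, 0.0, 2.073]
contact_force: [0.9, 0.8, 0.5]
gripper_width: 0.0596
grip_force: 0.0
```

Call:
carry_out([
  {"dx": -37.4, "dy": 0.3, "dz": 0, "rx": 0, "ry": 0, "rz": 0.08},
  {"dx": -37.2, "dy": 3.3, "dz": 0, "rx": 0, "ry": 0, "rz": 0.08},
  {"dx": -36.9, "dy": 6.3, "dz": 0, "rx": 0, "ry": 0, "rz": 0.08},
  {"dx": -36.2, "dy": 9.2, "dz": 0, "rx": 0, "ry": 0, "rz": 0.08},
  {"dx": -35.4, "dy": 12, "dz": 0, "rx": 0, "ry": 0, "rz": 0.08},
])

```text
time_s: 1.35
position: [0.434, 0.0895, 0.2482]
tcp_rot: [-3.141, -0.0, 1.673]
contact_force: [0.8, -0.2, -0.4]
gripper_width: 0.0597
grip_force: 0.0
```

Call:
carry_out([
  {"dx": -34.3, "dy": 14.8, "dz": 5, "rx": 0, "ry": 0, "rz": 0.08},
  {"dx": -33, "dy": 17.5, "dz": 5, "rx": 0, "ry": 0, "rz": 0.08},
  {"dx": -31.5, "dy": 20.1, "dz": 5, "rx": 0, "ry": 0, "rz": 0.08},
  {"dx": -29.8, "dy": 22.5, "dz": 5, "rx": 0, "ry": 0, "rz": 0.08},
  {"dx": -27.9, "dy": 24.8, "dz": 5, "rx": 0, "ry": 0, "rz": 0.08},
])

```text
time_s: 1.77
position: [0.5257, -0.0733, 0.2227]
tcp_rot: [-3.141, -0.0, 1.272]
contact_force: [0.4, 0.2, 0.4]
gripper_width: 0.0597
grip_force: 0.0
```

Call:
carry_out([
  {"dx": 0},
  {"dx": 0},
  {"dx": 0},
  {"dx": 0},
  {"dx": 0},
])

```text
invalid input
```

```bash
python3 - <<'E'
from h import *
status(); cv2.imwrite("pics/w1.png",arm.grab_frame("wrist"))
E
```

```text
t 1.77 chute xyz 29.6 -147.1 222.7  rot [-3.141 -0.     1.272] yawerr -0.0090 F [0.4 0.3] 0.4 w 59.7 grip 0.0
```

View pics/w1.png

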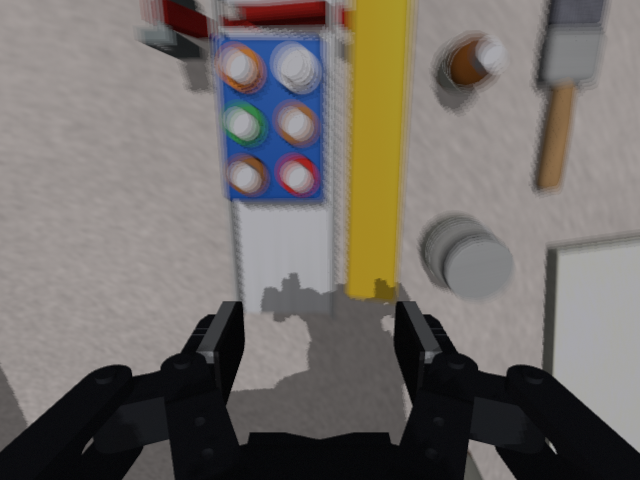

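The wrist view shows the rack straight ahead (rear edge at row ~200, columns 228–322) and the pedal at columns 347–410, with the fingers lined up as planned. Next I'll settle, descend a little and check the model against this camera.

Call:
carry_out([
  {"dx": 2, "dy": 0.5, "dz": 6, "rx": 0, "ry": 0, "rz": -0.009},
  {"dx": 0, "dy": 0, "dz": 7, "rx": 0, "ry": 0, "rz": 0},
  {"dx": 0, "dy": 0, "dz": 7, "rx": 0, "ry": 0, "rz": 0},
  {"dx": 0, "dy": 0, "dz": 0, "rx": 0, "ry": 0, "rz": 0},
  {"dx": 0, "dy": 0, "dz": 0, "rx": 0, "ry": 0, "rz": 0},
])

```text
time_s: 2.23
position: [0.5255, -0.0684, 0.2027]
tcp_rot: [-3.14, 0.0, 1.288]
contact_force: [-0.2, 0.0, 0.2]
gripper_width: 0.0597
grip_force: 0.0
```

```bash
python3 - <<'E'
from h import *
status(); o=arm.observe(); a=arm.grab_frame("wrist"); cv2.imwrite("pics/w2raw.png",a)
c=arm.camera_params("wrist"); T=np.eye(4);T[:3,:3]=R.from_euler('xyz',o["tcp_rot"]).as_matrix();T[:3,3]=o["position"]; T=np.linalg.inv(T@c["hand_eye"])
q=np.load("q.npy")
def pr(X):
    p=(T@np.append(place(q,X)[0],1))[:3]; p=c["camera_matrix"]@p; return tuple(int(round(v)) for v in p[:2]/p[2])
def L(X,Y,col=(255,0,255)): cv2.line(a,pr(X),pr(Y),col,1)
L((78,-185,116),(78,-20,116));L((46,-185,106),(46,-20,106));L((78,-185,116),(46,-185,106))
for s in(-1,1): L((s*37,-225,62),(s*37,-20,62)); L((s*33,-120,94),(s*33,-20,94),(255,255,255))
L((-33,-120,94),(33,-120,94),(255,255,255)); L((-22,-4,78),(30,-4,62),(0,255,255))
cv2.imwrite("pics/w2.png",a)
E
```

```text
t 2.23 chute xyz 28.0 -142.5 202.7  rot [-3.14   0.     1.288] yawerr 0.0063 F [-0.2 -0. ] 0.2 w 59.7 grip 0.0
```

View pics/w2.png

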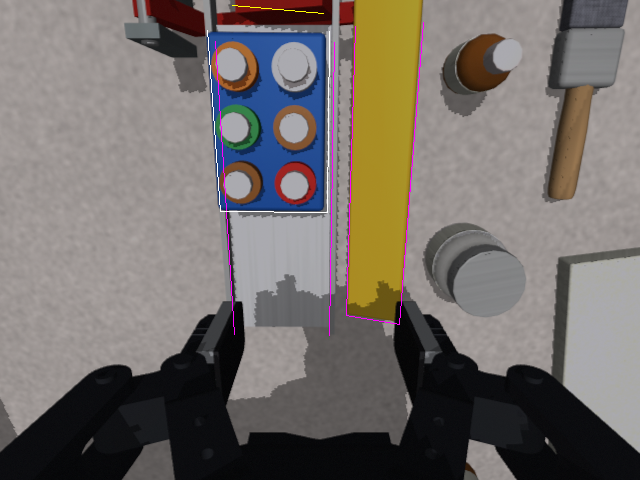

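The model overlays the pedal, rails and rack rear edge (row 211) to within about 2 px, so the poses are good. Now the descent onto the pedal.

Call:
carry_out([
  {"dx": -2, "dy": 2, "dz": 15, "rx": 0, "ry": 0, "rz": 0.006},
  {"dx": 0, "dy": 0, "dz": 15, "rx": 0, "ry": 0, "rz": 0},
  {"dx": 0, "dy": 0, "dz": 15, "rx": 0, "ry": 0, "rz": 0},
  {"dx": 0, "dy": 0, "dz": 15, "rx": 0, "ry": 0, "rz": 0},
  {"dx": 0, "dy": 0, "dz": 0, "rx": 0, "ry": 0, "rz": 0},
])

```text
time_s: 2.7
position: [0.526, -0.0712, 0.1412]
tcp_rot: [-3.138, 0.001, 1.281]
contact_force: [0.5, 0.2, 0.5]
gripper_width: 0.0597
grip_force: 0.0
```

Call:
carry_out([
  {"dx": 0, "dy": 0, "dz": 5, "rx": 0, "ry": 0, "rz": 0},
  {"dx": 0, "dy": 0, "dz": 5, "rx": 0, "ry": 0, "rz": 0},
  {"dx": 0, "dy": 0, "dz": 5, "rx": 0, "ry": 0, "rz": 0},
  {"dx": 0, "dy": 0, "dz": 5, "rx": 0, "ry": 0, "rz": 0},
  {"dx": 0, "dy": 0, "dz": 0, "rx": 0, "ry": 0, "rz": 0},
])

```text
time_s: 3.12
position: [0.5282, -0.072, 0.1231]
tcp_rot: [3.141, -0.0, 1.28]
contact_force: [0.3, 0.7, 2.6]
gripper_width: 0.0599
grip_force: 1.1
```

```bash
python3 -c "
from h import *
status()"
```

```text
t 3.12 chute xyz 31.6 -145.2 123.1  rot [ 3.141 -0.     1.28 ] yawerr -0.0015 F [0.1 0.7] 2.6 w 59.9 grip 1.1
```

Call:
carry_out([
  {"dx": 0, "dy": 0, "dz": 8, "rx": 0, "ry": 0, "rz": 0},
  {"dx": 0, "dy": 0, "dz": 8, "rx": 0, "ry": 0, "rz": 0},
  {"dx": 0, "dy": 0, "dz": 8, "rx": 0, "ry": 0, "rz": 0},
  {"dx": 0, "dy": 0, "dz": 5, "rx": 0, "ry": 0, "rz": 0},
  {"dx": 0, "dy": 0, "dz": 0, "rx": 0, "ry": 0, "rz": 0},
])

```text
time_s: 3.53
position: [0.5281, -0.0722, 0.0935]
tcp_rot: [3.141, -0.0, 1.28]
contact_force: [2.4, 0.2, 6.6]
gripper_width: 0.0601
grip_force: 2.6
```

Call:
carry_out([
  {"dx": 0, "dy": 0, "dz": 3, "rx": 0, "ry": 0, "rz": 0},
  {"dx": 0, "dy": 0, "dz": 3, "rx": 0, "ry": 0, "rz": 0},
  {"dx": 0, "dy": 0, "dz": 2, "rx": 0, "ry": 0, "rz": 0},
  {"dx": 0, "dy": 0, "dz": 0, "rx": 0, "ry": 0, "rz": 0},
  {"dx": 0, "dy": 0, "dz": 0, "rx": 0, "ry": 0, "rz": 0},
])

```text
time_s: 3.95
position: [0.5288, -0.0723, 0.0868]
tcp_rot: [3.14, -0.0, 1.28]
contact_force: [2.4, -1.4, 5.7]
gripper_width: 0.0598
grip_force: 2.9
```

```bash
python3 -c "
from h import *
status(); cv2.imwrite('pics/s3.png',cv2.resize(arm.grab_frame('scene')[205:325,260:440],None,fx=4.4,fy=4.4,interpolation=cv2.INTER_CUBIC))"
```

```text
t 3.95 chute xyz 32.3 -145.3 86.8  rot [ 3.14 -0.    1.28] yawerr -0.0016 F [ 2.7 -0.7] 5.7 w 59.8 grip 2.9
```

View pics/s3.png

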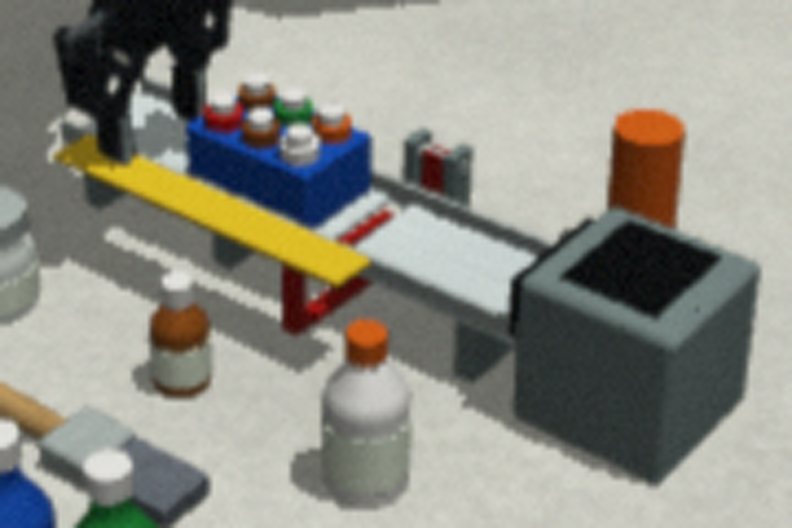

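The pedal is nearly level (from (60,155) to (365,265)) and the gate is almost sunk. The pusher finger is behind the rack at (190,100). I'll press on to the pedal's stop.

Call:
carry_out([
  {"dx": 0, "dy": 0, "dz": 1, "rx": 0, "ry": 0, "rz": 0},
  {"dx": 0, "dy": 0, "dz": 1, "rx": 0, "ry": 0, "rz": 0},
  {"dx": 0, "dy": 0, "dz": 0, "rx": 0, "ry": 0, "rz": 0},
  {"dx": 0, "dy": 0, "dz": 0, "rx": 0, "ry": 0, "rz": 0},
  {"dx": 0, "dy": 0, "dz": 0, "rx": 0, "ry": 0, "rz": 0},
])

```text
time_s: 4.42
position: [0.529, -0.0724, 0.085]
tcp_rot: [3.139, -0.0, 1.28]
contact_force: [3.9, -1.2, 6.4]
gripper_width: 0.0598
grip_force: 3.0
```

Call:
carry_out([
  {"dx": 0, "dy": 0, "dz": 1, "rx": 0, "ry": 0, "rz": 0},
  {"dx": 0, "dy": 0, "dz": 0, "rx": 0, "ry": 0, "rz": 0},
  {"dx": 0, "dy": 0, "dz": 0, "rx": 0, "ry": 0, "rz": 0},
  {"dx": 0, "dy": 0, "dz": 0, "rx": 0, "ry": 0, "rz": 0},
  {"dx": 0, "dy": 0, "dz": 0, "rx": 0, "ry": 0, "rz": 0},
])

```text
time_s: 4.83
position: [0.529, -0.0724, 0.084]
tcp_rot: [3.139, -0.0, 1.28]
contact_force: [3.0, -1.8, 7.4]
gripper_width: 0.0599
grip_force: 3.0
```

Call:
carry_out([
  {"dx": 0, "dy": 0, "dz": 1, "rx": 0, "ry": 0, "rz": 0},
  {"dx": 0, "dy": 0, "dz": 0, "rx": 0, "ry": 0, "rz": 0},
  {"dx": 0, "dy": 0, "dz": 0, "rx": 0, "ry": 0, "rz": 0},
  {"dx": 0, "dy": 0, "dz": 0, "rx": 0, "ry": 0, "rz": 0},
  {"dx": 0, "dy": 0, "dz": 0, "rx": 0, "ry": 0, "rz": 0},
])

```text
time_s: 5.25
position: [0.5291, -0.0724, 0.0831]
tcp_rot: [3.139, -0.0, 1.28]
contact_force: [3.4, -1.1, 6.5]
gripper_width: 0.0601
grip_force: 3.1
```

Call:
carry_out([
  {"dx": 0, "dy": 0, "dz": 1, "rx": 0, "ry": 0, "rz": 0},
  {"dx": 0, "dy": 0, "dz": 0, "rx": 0, "ry": 0, "rz": 0},
  {"dx": 0, "dy": 0, "dz": 0, "rx": 0, "ry": 0, "rz": 0},
  {"dx": 0, "dy": 0, "dz": 0, "rx": 0, "ry": 0, "rz": 0},
  {"dx": 0, "dy": 0, "dz": 0, "rx": 0, "ry": 0, "rz": 0},
])

```text
time_s: 5.67
position: [0.5291, -0.0724, 0.0821]
tcp_rot: [3.139, -0.0, 1.28]
contact_force: [3.8, -1.1, 5.8]
gripper_width: 0.0596
grip_force: 3.1
```

Call:
carry_out([
  {"dx": 0, "dy": 0, "dz": 1, "rx": 0, "ry": 0, "rz": 0},
  {"dx": 0, "dy": 0, "dz": 0, "rx": 0, "ry": 0, "rz": 0},
  {"dx": 0, "dy": 0, "dz": 0, "rx": 0, "ry": 0, "rz": 0},
  {"dx": 0, "dy": 0, "dz": 0, "rx": 0, "ry": 0, "rz": 0},
  {"dx": 0, "dy": 0, "dz": 0, "rx": 0, "ry": 0, "rz": 0},
])

```text
time_s: 6.08
position: [0.5291, -0.0724, 0.0811]
tcp_rot: [3.139, -0.0, 1.28]
contact_force: [2.9, -1.4, 5.6]
gripper_width: 0.06
grip_force: 3.2
```

Call:
carry_out([
  {"dx": 0, "dy": 0, "dz": 1, "rx": 0, "ry": 0, "rz": 0},
  {"dx": 0, "dy": 0, "dz": 0, "rx": 0, "ry": 0, "rz": 0},
  {"dx": 0, "dy": 0, "dz": 0, "rx": 0, "ry": 0, "rz": 0},
  {"dx": 0, "dy": 0, "dz": 0, "rx": 0, "ry": 0, "rz": 0},
  {"dx": 0, "dy": 0, "dz": 0, "rx": 0, "ry": 0, "rz": 0},
])

```text
time_s: 6.5
position: [0.5292, -0.0724, 0.0801]
tcp_rot: [3.139, -0.0, 1.28]
contact_force: [3.6, -1.7, 7.1]
gripper_width: 0.0598
grip_force: 3.3
```

```bash
python3 -c "
from h import *
status(); a=cv2.resize(arm.grab_frame('scene')[215:300,265:365],None,fx=6,fy=6,interpolation=cv2.INTER_CUBIC)
q=np.load('q.npy')
for X in((53,45,68),(87,45,68),(53,-70,68),(87,-70,68)):
    p=((proj('scene',place(q,X))[0]-(265,215))+.5)*6; cv2.circle(a,tuple(int(v) for v in p),3,(255,0,255),1)
cv2.imwrite('pics/s4.png',a)"
```

```text
t 6.50 chute xyz 32.6 -145.3 80.1  rot [ 3.139 -0.     1.28 ] yawerr -0.0017 F [ 3.9 -0.6] 7.1 w 59.8 grip 3.3
```

View pics/s4.png

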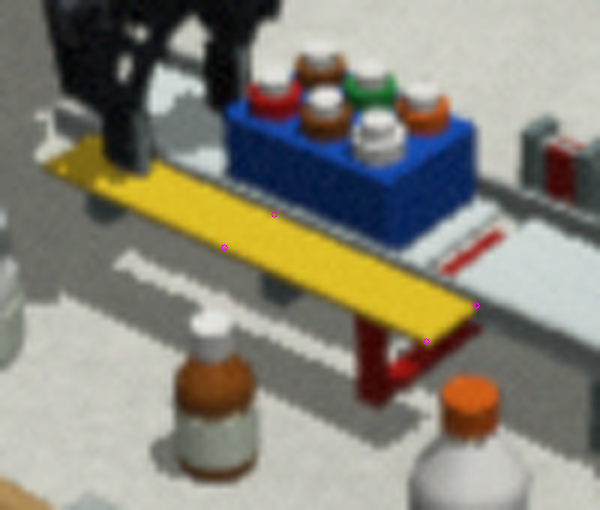

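The pedal corners now fall on the predicted fully-down points, and the gate shows only as a flush slot. I'll press a touch further for margin.

Call:
carry_out([
  {"dx": 0, "dy": 0, "dz": 1, "rx": 0, "ry": 0, "rz": 0},
  {"dx": 0, "dy": 0, "dz": 0, "rx": 0, "ry": 0, "rz": 0},
  {"dx": 0, "dy": 0, "dz": 0, "rx": 0, "ry": 0, "rz": 0},
  {"dx": 0, "dy": 0, "dz": 0, "rx": 0, "ry": 0, "rz": 0},
  {"dx": 0, "dy": 0, "dz": 0, "rx": 0, "ry": 0, "rz": 0},
])

```text
time_s: 6.97
position: [0.5292, -0.0724, 0.0796]
tcp_rot: [3.139, -0.0, 1.28]
contact_force: [1.3, -1.9, 11.1]
gripper_width: 0.06
grip_force: 5.4
```

Call:
carry_out([
  {"dx": 0, "dy": 0, "dz": 1, "rx": 0, "ry": 0, "rz": 0},
  {"dx": 0, "dy": 0, "dz": 0, "rx": 0, "ry": 0, "rz": 0},
  {"dx": 0, "dy": 0, "dz": 0, "rx": 0, "ry": 0, "rz": 0},
  {"dx": 0, "dy": 0, "dz": 0, "rx": 0, "ry": 0, "rz": 0},
  {"dx": 0, "dy": 0, "dz": 0, "rx": 0, "ry": 0, "rz": 0},
])

```text
time_s: 7.38
position: [0.5294, -0.0725, 0.0793]
tcp_rot: [3.138, -0.0, 1.28]
contact_force: [-0.8, -0.3, 17.5]
gripper_width: 0.0598
grip_force: 8.3
```

Stop reached (17 N). Now I slide along the pedal and push the rack.

Call:
carry_out([
  {"dx": 3, "dy": 0, "dz": 0, "rx": 0, "ry": 0, "rz": 0},
  {"dx": 3, "dy": 0, "dz": 0, "rx": 0, "ry": 0, "rz": 0},
  {"dx": 3, "dy": 0, "dz": 0, "rx": 0, "ry": 0, "rz": 0},
  {"dx": 3, "dy": 0, "dz": 0, "rx": 0, "ry": 0, "rz": 0},
  {"dx": 3, "dy": 0, "dz": 0, "rx": 0, "ry": 0, "rz": 0},
])

```text
time_s: 7.8
position: [0.5326, -0.0616, 0.0792]
tcp_rot: [3.138, 0.008, 1.277]
contact_force: [-4.5, -12.8, 17.8]
gripper_width: 0.0598
grip_force: 9.1
```

Call:
carry_out([
  {"dx": 4, "dy": 0, "dz": 0, "rx": 0, "ry": 0, "rz": 0},
  {"dx": 4, "dy": 0, "dz": 0, "rx": 0, "ry": 0, "rz": 0},
  {"dx": 4, "dy": 0, "dz": 0, "rx": 0, "ry": 0, "rz": 0},
  {"dx": 4, "dy": 0, "dz": 0, "rx": 0, "ry": 0, "rz": 0},
  {"dx": 4, "dy": 0, "dz": 0, "rx": 0, "ry": 0, "rz": 0},
])

```text
time_s: 8.22
position: [0.5381, -0.0434, 0.0792]
tcp_rot: [3.138, 0.01, 1.276]
contact_force: [-3.1, -15.8, 18.9]
gripper_width: 0.0596
grip_force: 10.9
```

```bash
python3 -c "
from h import *
status(); cv2.imwrite('pics/w5.png',arm.grab_frame('wrist'))"
```

```text
t 8.22 chute xyz 32.9 -115.0 79.2  rot [3.138 0.01  1.276] yawerr -0.0052 F [  1.6 -16. ] 18.9 w 59.6 grip 10.9
```

View pics/w5.png

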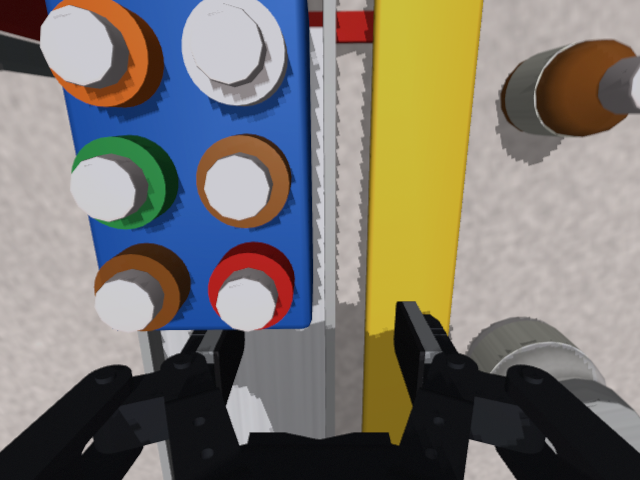

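The pusher finger is on the rack's rear face (about (225,330)), and the other finger is on the pedal at (420,320). Continuing.

Call:
carry_out([
  {"dx": 6, "dy": 0, "dz": 0, "rx": 0, "ry": 0, "rz": 0},
  {"dx": 6, "dy": 0, "dz": 0, "rx": 0, "ry": 0, "rz": 0},
  {"dx": 6, "dy": 0, "dz": 0, "rx": 0, "ry": 0, "rz": 0},
  {"dx": 6, "dy": 0, "dz": 0, "rx": 0, "ry": 0, "rz": 0},
  {"dx": 6, "dy": 0, "dz": 0, "rx": 0, "ry": 0, "rz": 0},
])

```text
time_s: 8.68
position: [0.5467, -0.0147, 0.0792]
tcp_rot: [3.137, 0.01, 1.276]
contact_force: [-4.9, -16.3, 19.1]
gripper_width: 0.0598
grip_force: 11.2
```

Call:
carry_out([
  {"dx": 6, "dy": 0, "dz": 0, "rx": 0, "ry": 0, "rz": 0},
  {"dx": 6, "dy": 0, "dz": 0, "rx": 0, "ry": 0, "rz": 0},
  {"dx": 6, "dy": 0, "dz": 0, "rx": 0, "ry": 0, "rz": 0},
  {"dx": 6, "dy": 0, "dz": 0, "rx": 0, "ry": 0, "rz": 0},
  {"dx": 6, "dy": 0, "dz": 0, "rx": 0, "ry": 0, "rz": 0},
])

```text
time_s: 9.1
position: [0.5552, 0.014, 0.0792]
tcp_rot: [3.137, 0.011, 1.276]
contact_force: [-4.8, -16.2, 20.6]
gripper_width: 0.0597
grip_force: 11.5
```

```bash
python3 -c "
from h import *
status()"
```

```text
t 9.10 chute xyz 32.9 -55.1 79.2  rot [3.137 0.011 1.276] yawerr -0.0053 F [  0.  -16.9] 20.6 w 59.7 grip 11.5
```

Smooth, with the pedal force steady. On to y ≈ 10, about 10 mm short of the stop.

Call:
carry_out([
  {"dx": 6, "dy": 0, "dz": 0, "rx": 0, "ry": 0, "rz": 0},
  {"dx": 6, "dy": 0, "dz": 0, "rx": 0, "ry": 0, "rz": 0},
  {"dx": 6, "dy": 0, "dz": 0, "rx": 0, "ry": 0, "rz": 0},
  {"dx": 6, "dy": 0, "dz": 0, "rx": 0, "ry": 0, "rz": 0},
  {"dx": 6, "dy": 0, "dz": 0, "rx": 0, "ry": 0, "rz": 0},
])

```text
time_s: 9.52
position: [0.5637, 0.0426, 0.0792]
tcp_rot: [3.137, 0.011, 1.276]
contact_force: [-5.0, -17.2, 21.2]
gripper_width: 0.0596
grip_force: 11.8
```

Call:
carry_out([
  {"dx": 6, "dy": 0, "dz": 0, "rx": 0, "ry": 0, "rz": 0},
  {"dx": 6, "dy": 0, "dz": 0, "rx": 0, "ry": 0, "rz": 0},
  {"dx": 6, "dy": 0, "dz": 0, "rx": 0, "ry": 0, "rz": 0},
  {"dx": 6, "dy": 0, "dz": 0, "rx": 0, "ry": 0, "rz": 0},
  {"dx": 6, "dy": 0, "dz": 0, "rx": 0, "ry": 0, "rz": 0},
])

```text
time_s: 9.93
position: [0.5723, 0.0712, 0.0792]
tcp_rot: [3.137, 0.011, 1.276]
contact_force: [-5.4, -18.2, 21.9]
gripper_width: 0.0598
grip_force: 12.0
```

Call:
carry_out([
  {"dx": 3, "dy": 0, "dz": 0, "rx": 0, "ry": 0, "rz": 0},
  {"dx": 3, "dy": 0, "dz": 0, "rx": 0, "ry": 0, "rz": 0},
  {"dx": 2, "dy": 0, "dz": 0, "rx": 0, "ry": 0, "rz": 0},
  {"dx": 2, "dy": 0, "dz": 0, "rx": 0, "ry": 0, "rz": 0},
  {"dx": 0, "dy": 0, "dz": 0, "rx": 0, "ry": 0, "rz": 0},
])

```text
time_s: 10.35
position: [0.5752, 0.081, 0.0791]
tcp_rot: [3.137, 0.01, 1.276]
contact_force: [-4.0, -16.5, 21.6]
gripper_width: 0.0599
grip_force: 10.8
```

```bash
python3 -c "
from h import *
status()"
```

```text
t 10.35 chute xyz 33.0 14.8 79.1  rot [3.137 0.01  1.276] yawerr -0.0052 F [  0.9 -16.9] 21.6 w 59.9 grip 10.8
```

Call:
carry_out([
  {"dx": 1, "dy": 0, "dz": 0, "rx": 0, "ry": 0, "rz": 0},
  {"dx": 1, "dy": 0, "dz": 0, "rx": 0, "ry": 0, "rz": 0},
  {"dx": 1, "dy": 0, "dz": 0, "rx": 0, "ry": 0, "rz": 0},
  {"dx": 1, "dy": 0, "dz": 0, "rx": 0, "ry": 0, "rz": 0},
  {"dx": 0, "dy": 0, "dz": 0, "rx": 0, "ry": 0, "rz": 0},
])

```text
time_s: 10.77
position: [0.576, 0.0838, 0.0792]
tcp_rot: [3.137, 0.012, 1.276]
contact_force: [-5.0, -18.5, 21.7]
gripper_width: 0.0599
grip_force: 11.9
```

Call:
carry_out([
  {"dx": 1, "dy": 0, "dz": 0, "rx": 0, "ry": 0, "rz": 0},
  {"dx": 1, "dy": 0, "dz": 0, "rx": 0, "ry": 0, "rz": 0},
  {"dx": 0, "dy": 0, "dz": 0, "rx": 0, "ry": 0, "rz": 0},
  {"dx": 0, "dy": 0, "dz": 0, "rx": 0, "ry": 0, "rz": 0},
  {"dx": 0, "dy": 0, "dz": 0, "rx": 0, "ry": 0, "rz": 0},
])

```text
time_s: 11.18
position: [0.5766, 0.0856, 0.0792]
tcp_rot: [3.137, 0.012, 1.276]
contact_force: [-5.4, -18.4, 23.2]
gripper_width: 0.0596
grip_force: 12.3
```

```bash
python3 -c "
from h import *
status()"
```

```text
t 11.18 chute xyz 33.0 19.7 79.2  rot [3.137 0.012 1.276] yawerr -0.0058 F [  0.  -19.2] 23.2 w 59.6 grip 12.3
```

Call:
carry_out([
  {"dx": 1, "dy": 0, "dz": 0, "rx": 0, "ry": 0, "rz": 0},
  {"dx": 1, "dy": 0, "dz": 0, "rx": 0, "ry": 0, "rz": 0},
  {"dx": 0, "dy": 0, "dz": 0, "rx": 0, "ry": 0, "rz": 0},
  {"dx": 0, "dy": 0, "dz": 0, "rx": 0, "ry": 0, "rz": 0},
  {"dx": 0, "dy": 0, "dz": 0, "rx": 0, "ry": 0, "rz": 0},
])

```text
time_s: 11.6
position: [0.5766, 0.0857, 0.0792]
tcp_rot: [3.137, 0.016, 1.275]
contact_force: [-7.6, -24.8, 25.4]
gripper_width: 0.0599
grip_force: 15.1
```

Call:
carry_out([
  {"dx": 1, "dy": 0, "dz": 0, "rx": 0, "ry": 0, "rz": 0},
  {"dx": 1, "dy": 0, "dz": 0, "rx": 0, "ry": 0, "rz": 0},
  {"dx": 0, "dy": 0, "dz": 0, "rx": 0, "ry": 0, "rz": 0},
  {"dx": 0, "dy": 0, "dz": 0, "rx": 0, "ry": 0, "rz": 0},
  {"dx": 0, "dy": 0, "dz": 0, "rx": 0, "ry": 0, "rz": 0},
])

```text
time_s: 12.02
position: [0.5766, 0.0858, 0.0792]
tcp_rot: [3.137, 0.02, 1.274]
contact_force: [-9.2, -31.4, 28.2]
gripper_width: 0.0597
grip_force: 18.1
```

Stalled with force rising: the rack is at the stop. I'll verify numerically from the cameras before letting go.

```bash
cat >> h.py <<'E'
def unproj(n,uv,z):
    c=P[n]; Rm=R.from_euler('xyz',c["rotation"]).as_matrix(); d=np.c_[uv,np.ones(len(uv))]@np.linalg.inv(c["camera_matrix"]).T@Rm.T
    X=c["position"]+d*((z-c["position"][2])/d[:,2])[:,None]; q=np.load("q.npy"); co,s=np.cos(q[2]),np.sin(q[2])
    return (X[:,:2]-q[:2])@np.array([[co,-s],[s,co]])*1000
def blue(n,a):
    h=cv2.cvtColor(a,cv2.COLOR_BGR2HSV); m=cv2.inRange(h,(105,140,40),(130,255,255)); v,u=np.nonzero(m)
    X=unproj(n,np.c_[u,v],.094); k=(abs(X[:,0])<40)&(X[:,1]>-160)&(X[:,1]<150); X=X[k]
    print(n,k.sum(),"y 1/50/99%",np.percentile(X[:,1],[1,50,99]).round(1),"x 1/99",np.percentile(X[:,0],[1,99]).round(1), "max y by x:",[X[(X[:,0]>=b)&(X[:,0]<b+15),1].max().round(1) if ((X[:,0]>=b)&(X[:,0]<b+15)).any() else None for b in(-30,-15,0,15)])
E
python3 - <<'E'
from h import *
for n in("top","scene"):
    blue(n,cv2.imread(f"pics/{n}0.png"))
    a=arm.grab_frame(n); cv2.imwrite(f"pics/{n}6.png",a); blue(n,a)
status()
E
```

```text
top 467 y 1/50/99% [-118.4  -76.3  -22.7] x 1/99 [-36.5  29.1] max y by x: [np.float64(-22.5), np.float64(-22.3), np.float64(-22.5), np.float64(-21.9)]Traceback (most recent call last):
  File "<stdin>", line 4, in <module>
  File "h.py", line 26, in blue
    print(n,k.sum(),"y 1/50/99%",np.percentile(X[:,1],[1,50,99]).round(1),"x 1/99",np.percentile(X[:,0],[1,99]).round(1), "max y by x:",[X[(X[:,0]>=b)&(X[:,0]<b+15),1].max().round(1) if ((X[:,0]>=b)&(X[:,0]<b+15)).any() else None for b in(-30,-15,0,15)])
                                 ~~~~~~~~~~~~~^^^^^^^^^^^^^^^^^^
    return _quantile_unchecked(
        a, q, axis, out, overwrite_input, method, keepdims, weights)
    return _ureduce(a,
                    func=_quantile_ureduce_func,
    ...<5 lines>...
                    overwrite_input=overwrite_input,
                    method=method)
    r = func(a, **kwargs)
    result = _quantile(arr,
                       quantiles=q,
    ...<2 lines>...
                       out=out,
                       weights=wgt)
    slices_having_nans = np.isnan(arr[-1, ...])
                                  ~~~^^^^^^^^^
IndexError: index -1 is out of bounds for axis 0 with size 0
```

```bash
python3 - <<'E'
from h import *
blue("scene",cv2.imread("pics/scene0.png")); a=arm.grab_frame("scene"); cv2.imwrite("pics/scene6.png",a); blue("scene",a); status()
E
```

```text
scene 163 y 1/50/99% [-113.3  -17.8   13.5] x 1/99 [-27.1  28.5] max y by x: [np.float64(-13.5), np.float64(-1.0), np.float64(11.3), np.float64(15.2)]
scene 261 y 1/50/99% [ 32.4 101.9 135.8] x 1/99 [-30.5  39.6] max y by x: [np.float64(134.6), np.float64(136.1), np.float64(135.1), np.float64(136.6)]
t 12.12 chute xyz 32.9 19.9 79.2  rot [3.137 0.02  1.274] yawerr -0.0069 F [ -0.2 -32.1] 28.2 w 59.7 grip 18.1
```

The rack front is at y ≈ 132–136 across its full width and its rear is at ≈ 32, so it's flush on the stop. I'll relieve the push with the pedal still down, then lift straight up.

Call:
carry_out([
  {"dx": -3, "dy": 0, "dz": 0, "rx": 0, "ry": 0, "rz": 0},
  {"dx": -3, "dy": 0, "dz": 0, "rx": 0, "ry": 0, "rz": 0},
  {"dx": -3, "dy": 0, "dz": 0, "rx": 0, "ry": 0, "rz": 0},
  {"dx": -3, "dy": 0, "dz": 0, "rx": 0, "ry": 0, "rz": 0},
  {"dx": -3, "dy": 0, "dz": 0, "rx": 0, "ry": 0, "rz": 0},
])

```text
time_s: 12.53
position: [0.576, 0.0835, 0.0796]
tcp_rot: [3.139, -0.007, 1.281]
contact_force: [2.5, 9.4, 12.7]
gripper_width: 0.0599
grip_force: 6.2
```

```bash
python3 -c "
from h import *
status()"
```

```text
t 12.53 chute xyz 33.1 17.5 79.6  rot [ 3.139 -0.007  1.281] yawerr -0.0002 F [-0.3  9.7] 12.7 w 59.9 grip 6.2
```

The finger is 2.4 mm clear of the rack. Lifting now.

Call:
carry_out([
  {"dx": 0, "dy": 0, "dz": -4, "rx": 0, "ry": 0, "rz": 0},
  {"dx": 0, "dy": 0, "dz": -8, "rx": 0, "ry": 0, "rz": 0},
  {"dx": 0, "dy": 0, "dz": -8, "rx": 0, "ry": 0, "rz": 0},
  {"dx": 0, "dy": 0, "dz": -8, "rx": 0, "ry": 0, "rz": 0},
  {"dx": 0, "dy": 0, "dz": -8, "rx": 0, "ry": 0, "rz": 0},
])

```text
time_s: 12.95
position: [0.5718, 0.0813, 0.1131]
tcp_rot: [-3.138, 0.001, 1.28]
contact_force: [-2.3, 1.1, 2.5]
gripper_width: 0.0597
grip_force: 1.5
```

Call:
carry_out([
  {"dx": 0, "dy": 0, "dz": -8, "rx": 0, "ry": 0, "rz": 0},
  {"dx": 0, "dy": 0, "dz": -10, "rx": 0, "ry": 0, "rz": 0},
  {"dx": 0, "dy": 0, "dz": -15, "rx": 0, "ry": 0, "rz": 0},
  {"dx": 0, "dy": 0, "dz": -20, "rx": 0, "ry": 0, "rz": 0},
  {"dx": 0, "dy": 0, "dz": -20, "rx": 0, "ry": 0, "rz": 0},
])

```text
time_s: 13.37
position: [0.5732, 0.0805, 0.1867]
tcp_rot: [-3.141, 0.002, 1.279]
contact_force: [0.3, -0.8, 0.4]
gripper_width: 0.0599
grip_force: 0.0
```

Call:
carry_out([
  {"dx": -30, "dy": 0, "dz": -20, "rx": 0, "ry": 0, "rz": 0},
  {"dx": -35, "dy": 0, "dz": -10, "rx": 0, "ry": 0, "rz": 0},
  {"dx": -35, "dy": 0, "dz": 0, "rx": 0, "ry": 0, "rz": 0},
  {"dx": -35, "dy": 0, "dz": 0, "rx": 0, "ry": 0, "rz": 0},
  {"dx": -35, "dy": 0, "dz": 0, "rx": 0, "ry": 0, "rz": 0},
])

```text
time_s: 13.78
position: [0.5243, -0.0835, 0.2169]
tcp_rot: [3.141, 0.001, 1.28]
contact_force: [0.7, -0.2, 0.3]
gripper_width: 0.06
grip_force: 0.0
```

Call:
carry_out([
  {"dx": -30, "dy": 0, "dz": 0, "rx": 0, "ry": 0, "rz": 0},
  {"dx": -20, "dy": 0, "dz": 0, "rx": 0, "ry": 0, "rz": 0},
  {"dx": 0, "dy": 0, "dz": 0, "rx": 0, "ry": 0, "rz": 0},
  {"dx": 0, "dy": 0, "dz": 0, "rx": 0, "ry": 0, "rz": 0},
  {"dx": 0, "dy": 0, "dz": 0, "rx": 0, "ry": 0, "rz": 0},
])

```text
time_s: 14.2
position: [0.5106, -0.1294, 0.2164]
tcp_rot: [-3.141, -0.0, 1.279]
contact_force: [0.4, 1.0, -0.0]
gripper_width: 0.0597
grip_force: 0.0
```

```bash
python3 - <<'E'
from h import *
status()
b=cv2.imread("pics/scene0.png"); a=arm.grab_frame("scene"); blue("scene",a); cv2.imwrite("pics/scene7.png",a)
t=arm.grab_frame("top"); cv2.imwrite("pics/top7.png",t); blue("top",t)
def col(a,lo,hi): v,u=np.nonzero(cv2.inRange(cv2.cvtColor(a,cv2.COLOR_BGR2HSV),lo,hi)[205:325,260:440]); return len(u),u.mean().round(1),v.mean().round(1),u.max(),v.max()
for nm,lo,hi in(("yellow",(20,150,80),(32,255,255)),("orange",(6,170,80),(14,255,255)),("red",(0,170,40),(4,255,255))): print(nm,col(b,lo,hi),col(a,lo,hi))
# change map outside chute
d=cv2.absdiff(a,b).max(2)[230:400,200:440]>60; v,u=np.nonzero(d); print("changed",len(u)); 
X=unproj("scene",np.c_[u+200,v+230],.06); print(np.percentile(X,[0,5,95,100],axis=0).round())
E
```

```text
t 14.20 chute xyz 31.2 -205.2 216.4  rot [-3.141 -0.     1.279] yawerr -0.0020 F [0.1 1. ] -0.0 w 59.7 grip 0.0
scene 259 y 1/50/99% [ 35.9 102.1 136.1] x 1/99 [-30.5  39.6] max y by x: [np.float64(134.6), np.float64(136.1), np.float64(136.6), np.float64(136.6)]
top 512 y 1/50/99% [ 28.6  74.2 132.3] x 1/99 [-39.3  27.1] max y by x: [np.float64(131.5), np.float64(132.7), np.float64(132.9), np.float64(133.4)]
yellow (406, np.float64(51.2), np.float64(35.8), np.int64(85), np.int64(50)) (381, np.float64(50.5), np.float64(35.5), np.int64(85), np.int64(50))
orange (461, np.float64(113.9), np.float64(48.3), np.int64(154), np.int64(82)) (480, np.float64(117.7), np.float64(49.4), np.int64(154), np.int64(82))
red (148, np.float64(74.5), np.float64(49.2), np.int64(99), np.int64(64)) (129, np.float64(74.0), np.float64(53.8), np.int64(99), np.int64(64))
changed 2236
[[ -95. -397.]
 [ -71. -353.]
 [ 165.  100.]
 [ 180.  125.]]
```

The rack is flush on the stop (y 32 to 132), the pedal and gate are back in their shut positions, and the arm is clear. Handing in.

```bash
python3 -c "
from rig import arm
print(arm.hand_in())"
```

```text
the job is handed in; nothing more can be done
None
```

I pushed the blue rack past the lowered gate and flush against the end stop, then let the pedal go so the gate sprang up behind it; the arm backed away clear and the job was handed in at about 14 s (no verdict returned).

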